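# Nest the kidney dishes in the wire caddy

### The arm

A 6-joint arm with a two-finger parallel gripper is mounted at the origin on a cart in front of the work surface, level with it; the furniture and walls round the work are solid. World frame = base frame: x ahead of the robot, y to its left, z up, the work surface at z = 0. Lengths are in m, angles in rad, forces in N, time in s.
With the tool pointing down it reaches from about 0.35 to 0.725 m from the base axis. Payload 4.3 kg.
Tool frame: the origin (TCP) lies midway between the tips of the shut fingers; the grasp point (between the pads) lies 19 mm behind it (env.grip_point_offset is the distance from the TCP to the grasp point, in m); z points along the fingers, y is the line along which they close (so a half turn about z gives the same grasp; the last joint's range is limited). The gripper opens to 85 mm and grips with 20 to 120 N. Pads are 22 mm wide; open, the fingers measure 114 mm over their backs; the gripper's body (76 mm by 85 mm) begins 54 mm behind the grasp point. The pads swing forward as they close: fully open they stand 13 mm farther back than shut.
Start: joints at [1.006, 0.377, 0.081, 1.274, 0, 1.46], TCP at [0.253, 0.517, 0.231] pointing down, gripper open.
Joint ranges: [-2.72, 2.72], [-0.84, 1.66], [-1.02, 1.22], [-1.77, 2.12], [-1.37, 1.28], [-3.14, 3.14]. Speed limits (rad/s): [2.57, 2.57, 3.14, 3.14, 3.14, 3.14].

### API

Orientations are given as a unit quaternion [x, y, z, w].
In Python, from rig import env, vision gives the robot as it stands (env), with the cameras (vision).
- The arm moves only by the shell command python3 nudge.py [FORCE], which reads ROWS from standard input. ROWS is one flat JSON list of numbers that holds 1 to 8 rows one after another, with no inner brackets; each row has 7 numbers: a rotation vector rx, ry, rz in rad, then dx, dy, dz in m, then the opening from 0.0 (shut) to 1.0 (fully open); each row shifts and turns the commanded pose from where the row before left it, along the tool's axes as they then stand; what a row does not reach is not made up. A row lasts 1/10 s, in which the tool goes at most 0.05 m and 0.15 rad, less where a joint would pass 70% of its speed; a pose out of reach is approached as far as the arm can. The fingers move at their own pace and stop on an object; FORCE is the grip in N (left out, the last holds). Time passes only in rows, so rows that do not move let the fingers close. It prints the time, the measured TCP pose, the force, the opening and the grip force at its end. Input that does not fit is refused with a message, and nothing moves.
- env.get_obs(): the state, without advancing time (a new reading comes with each control period).
- vision.get_image(name): name is "side" or "top"; returns the picture (400x640x3 uint8, red, green, blue); there is no depth.
- vision.camera_model(name): a dict with "vertical_fov" (degrees; the focal length in pixels is half the picture's height over the tangent of half this angle, whatever the lens; pixels are square), "cx", "cy" (the principal point, pixels), "k1" (the pictures are not rectified: a ray, as slopes to the right and down, at radius r is drawn at 1 + k1 r^2 times it, then the intrinsics apply), "R" (3x3) and "t" (3): a world point X has camera coordinates R X + t. Camera axes: x right, y down, z forward; pixel columns grow to the right and rows downward; lengths in m; the calibration is good to about 2 mm. A picture is of the moment at which its call begins. camera_model takes no time and is no camera call.
- env.sign_off(): hands the job in; it is judged then, once.
The state is a dict: "time": time; "qpos": joint angles; "qd": joint speeds; "joint_torque": joint torques, N m; "eef_pos": TCP position; "orientation": TCP orientation; "wrist_force": force on the tool from outside, world axes, zero at the start; "ft_torque": the same for the moment, N m; "width": opening from 0.0 (shut) to 1.0 (fully open); "grasp_force": force on a finger pad.
Only numpy, scipy, OpenCV 4.12 (cv2) and the standard library are available. Lean on these libraries where they do the work, as an engineer would, in place of code of your own. Each camera call takes 0.05 s, during which the arm holds its last target. There are 200 camera calls.

### The job

Stack the washed kidney dishes in the wire caddy: first the deep one from the bay of the dish rack, nested in the dish that already stands in the caddy, then the shallow one from the bench, nested on top of that. Turn each dish until its outline matches the one below and lower it, do not drop it, until its rim sits flat on the rim beneath; then let go. Leave everything else on the bench, and the palette in the rack, where it is.

Things in the scene. Friction and masses are not known exactly. Their poses are not given: they have to be found in the camera images.
- deep_dish: the deep kidney-shaped dish, white enamel with a dark rim, 172 x 82 mm, 40 mm high, about 0.16 kg. Origin: underside, midway between the lobes; x along its length, z up. Outline (mm): lobes of radius 40 centred at x = +46 and -46, y = 0; +y side a nearly straight back at y = 42; -y side a notch (radius 28), deepest at x = 0, y = -22. Starts in a bay of the dish rack, -x end to the robot
- deep_dish_waist (a point): deep dish: middle of the waist at the height of the rim's top (x 0, y +10, z +40 mm from its origin). The waist is 64 mm across along y. The rim is a band 14 mm high with an upright outer face, 8 mm thick at the top (inner face sloping to 13 mm); below it the outside steps in by 10 mm and tapers to the foot
- deep_dish_end (a point): deep dish: centre of its +x lobe (x +46 mm, underside height). At the start about 28 mm of the other end, at x = -86, sticks out past the sides of the bay and 43 mm past its roof, so that only the rim at that end can be taken there
- shallow_dish: the shallow kidney-shaped dish, white enamel with a dark rim, 172 x 82 mm, 26 mm high, about 0.13 kg; outline, rim band and frame as the deep dish, with only 12 mm of wall below the rim. It starts on the open bench, turned any way. Seated in a deep dish its origin is 28 mm above that dish's, same x, y and yaw, with about 2 mm of play
- shallow_dish_waist (a point): shallow dish: middle of the waist at the height of the rim's top (x 0, y +10, z +26 mm from its origin)
- shallow_dish_end (a point): shallow dish: centre of its +x lobe (x +46 mm, underside height)
- base_dish: a third dish, equal to the deep one (40 mm high), clipped to the floor of the wire caddy (it does not move), the bottom of the stack. A deep dish seated in it has its origin 14 mm above this one's, same x, y and yaw, with about 2 mm of play. A deep dish does not go down into a shallow one
- base_dish_end (a point): base dish: centre of its +x lobe (x +46 mm, underside height)
- wire_caddy: wire caddy, fixed, base 206 x 108 mm with round ends, floor 6 mm above the bench; round each end (+x, -x) a hoop of 6 mm wire, up to 91 mm high, follows the dishes' lobes 7 mm outside their rims from -70 to +70 degrees: no finger fits between, the long sides are open. Origin under its centre at bench height; base dish at its centre, same axes
- dish_rack: low plywood rack, fixed, two bays open to its front (-x, towards the robot), no floor. Origin at bench height; bays centred at y = +56 and -56 mm, 100 mm wide; sides 12 mm thick, x -82 to +64, 58 mm high; roof x -67 to +65, underside 58, top 68 mm high; back board at x +70. Some small things lie fixed on the back of the roof
- hanging_row (a point): middle of the row of baubles that hang over the back of the bench (fixed), at the height of the lowest one; the row runs 0.3 m to either side along y and its front is 0.06 m nearer the robot than this point: keep wrist and forearm in front of it
- palette: square paint palette, 88 x 128 x 13 mm, lying in the other bay of the rack; bystander
- jar_black_cap: low paint jar with a lid, 58 mm across, 56 mm high; bystander, origin under its centre
- pot_cream: cream turned pot with a domed lid, 66 mm across, 85 mm high; bystander, origin under its centre
- cup_lidded: lidded plastic cup, 68 mm across, 62 mm high; bystander, origin under its centre
- jar_navy: small lidded pot, 41 mm across, 47 mm high; bystander, origin under its centre
- jar_green: slim small pot, 34 mm across, 59 mm high; bystander, origin under its centre
- bauble: painted bauble on a round foot, 72 mm across, 100 mm high, bystander; origin under its centre

How it is judged:
By the outcome, as a careful person would: the job done as asked, in the order asked, and still so for the second after the job is handed in, with the robot touching nothing.
It also fails if it takes over 69 s, if anything falls off the work surface, if the arm or the gripper's body presses on something with over 40 N, if the wrist force passes 120 N, or if a joint passes its speed limit or range.

## Working session

There is one attempt and no reset: what is moved stays moved. The work goes in short steps, Python scripts to look and compute and a shell command to move; the robot and the scene stay as the last step left them, time stands still between calls to the robot, and variables do not carry over. Pictures are saved under pics/ and viewed, at most 10 in all, crops included, and the job is handed in when it is done.

```bash
ls; mkdir -p pics
python3 - <<'E'
from rig import env, vision
import cv2
o=env.get_obs();print({k:o[k] for k in('time','eef_pos','orientation','width')},env.grip_point_offset)
for n in('top','side'):
    im=vision.get_image(n);cv2.imwrite(f'pics/{n}0.png',im[:,:,::-1]);m=vision.camera_model(n);print(n,m)
E
```

```text
nudge.py
pics
rig.py
{'time': 0.0, 'eef_pos': array([0.25221402, 0.51601263, 0.23037922]), 'orientation': array([ 2.25426345e-01,  9.74259701e-01, -9.36637470e-04, -3.47692090e-04]), 'width': 0.998415925358336} 0.0187
top {'vertical_fov': 50.497363632129755, 'cx': 321.1054615557379, 'cy': 199.60671995686135, 'k1': -0.039909731191736166, 'R': array([[-0.00851335, -0.99963313,  0.02571239],
       [-0.98090939,  0.00335263, -0.19443643],
       [ 0.19427889, -0.02687683, -0.98057807]]), 't': array([-0.01810772,  0.56229852,  1.47253402])}
side {'vertical_fov': 47.02149290417418, 'cx': 324.5353471005417, 'cy': 193.07159857271873, 'k1': -0.00936946690097037, 'R': array([[ 0.99623107, -0.08430775,  0.02039278],
       [-0.01213558, -0.36826747, -0.92964068],
       [ 0.08588591,  0.92588945, -0.36790262]]), 't': array([-0.55486345,  0.21395353,  1.53540386])}
```

View pics/top0.png

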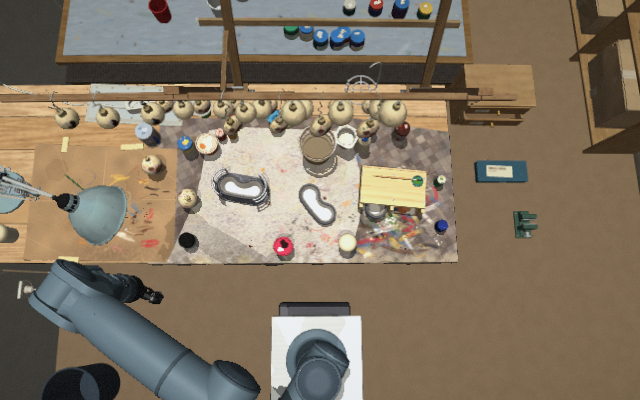

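View pics/side0.png

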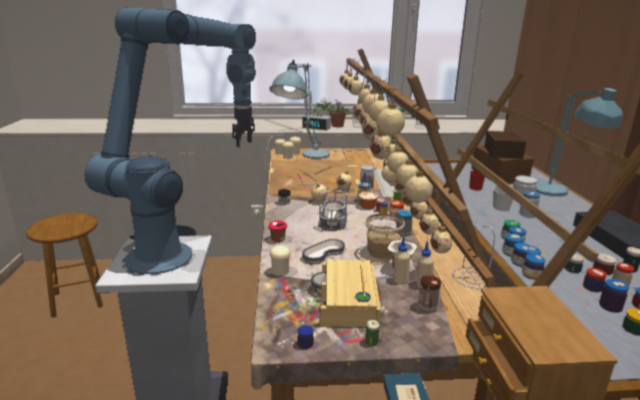

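Run:
```python
import cv2,numpy as np
im=cv2.imread('pics/top0.png')
a=cv2.resize(im[160:240,205:345],None,fx=5.6,fy=5.6,interpolation=cv2.INTER_CUBIC)[:,:784]
b=cv2.resize(im[155:235,330:460],None,fx=5.6,fy=5.6,interpolation=cv2.INTER_CUBIC)
cv2.imwrite('pics/a.png',a)
cv2.imwrite('pics/b.png',b)
```

```text
(no output)
```

View pics/a.png

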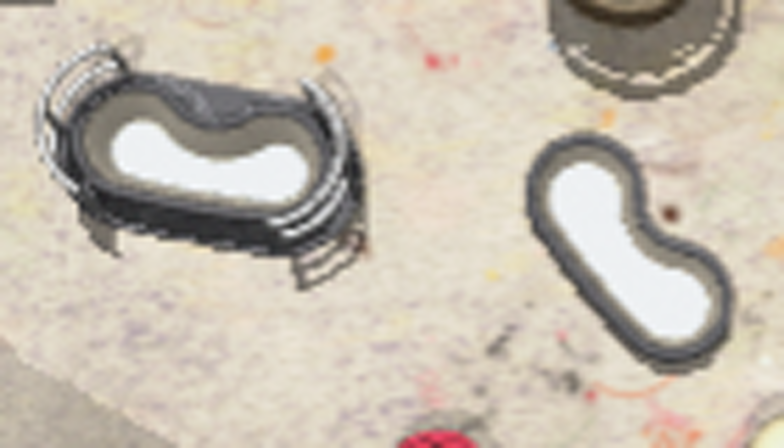

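View pics/b.png

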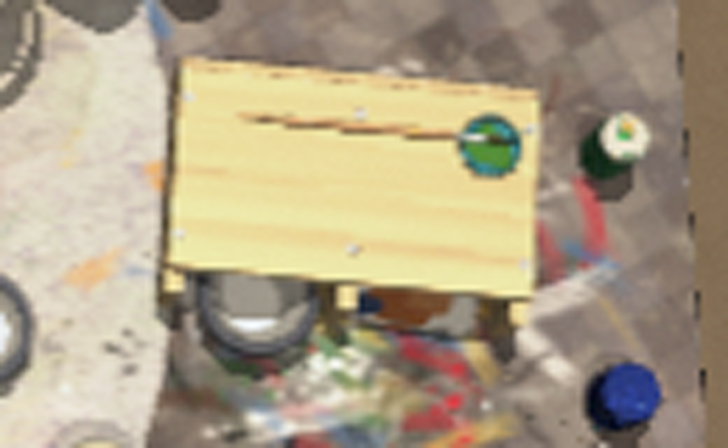

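```bash
cat > h.py <<'E'
import numpy as np,cv2
from rig import env, vision
from scipy.optimize import minimize
from scipy.spatial.transform import Rotation as Ro
def proj(P,n):
    m=vision.camera_model(n);c=np.atleast_2d(P)@m['R'].T+m['t'];s=c[:,:2]/c[:,2:]
    s=s*(1+m['k1']*(s**2).sum(1,keepdims=True));f=200/np.tan(np.radians(m['vertical_fov']/2))
    return s*f+[m['cx'],m['cy']]
def back(px,z,n):
    m=vision.camera_model(n);f=200/np.tan(np.radians(m['vertical_fov']/2))
    K=np.array([[f,0,m['cx']],[0,f,m['cy']],[0,0,1]])
    u=cv2.undistortPoints(np.array([[px]],float),K,np.array([m['k1'],0,0,0,0]))[0,0]
    d=m['R'].T@[u[0],u[1],1];o=-m['R'].T@m['t'];return o+d*(z-o[2])/d[2]
def outline(N=240):
    a=np.array
    def arc(c,r,t0,t1,s=1):
        t=np.linspace(t0,t1,60,endpoint=False);n=np.c_[np.cos(t),np.sin(t)]
        return a(c)+r*n, s*n
    b=np.arctan2(528,46);g=np.arctan2(-50,46)   # back / notch tangency
    parts=[arc((46,0),40,g,b),arc((0,-528),570,b,np.pi-b),arc((-46,0),40,np.pi-b,np.pi-g),arc((0,-50),28,np.pi+g,-g,-1)]
    return np.vstack([p[0] for p in parts])/1e3,np.vstack([p[1] for p in parts])
PO,NO=outline()
def pts(p,z,inset,k=slice(None)):
    c,s=np.cos(p[2]),np.sin(p[2]);q=(PO-inset*NO)[k]@np.array([[c,s],[-s,c]])+p[:2]
    return np.c_[q,np.full(len(q),z)]
def samp(g,p,z,inset,n,k=slice(None)):
    u=proj(pts(p,z,inset,k),n).astype(np.float32);return cv2.remap(g,u[:,:1].copy(),u[:,1:].copy(),cv2.INTER_CUBIC)[:,0]
def score(g,p,z,d,n,sgn,k=slice(None)):  # + if lighter inward
    h=.0025;v=sgn*(samp(g,p,z,d+h,n,k)-samp(g,p,z,d-h,n,k));return np.clip(v,-30,90).mean()
def fit(g,p0,z,n,d0=.010,outer=False,fixd=False,k=slice(None)):
    def f(q):
        d=d0 if fixd else q[3]*.1
        s=-score(g,[q[0],q[1],q[2]*3],z,d,n,1,k)
        return s-(score(g,[q[0],q[1],q[2]*3],z,0,n,-1,k) if outer else 0)
    best=None
    for dy in(-.15,0,.15):
        q0=np.array([p0[0],p0[1],(p0[2]+dy)/3,d0*10])
        r=minimize(f,q0,method='Nelder-Mead',options=dict(initial_simplex=q0+np.vstack([np.zeros(4),np.diag([.008,.008,.03,.02])]),maxiter=800,xatol=1e-5,fatol=1e-3))
        if best is None or r.fun<best.fun: best=r
    q=best.x;return np.array([q[0],q[1],q[2]*3,q[3]*.1]),-best.fun
def gray(name): return cv2.imread(name)[:,:,1].astype(np.float32)
def draw(im,p,z,n,inset=0,s=5.6,o=(0,0),col=(0,0,255)):
    u=(proj(pts(p,z,inset),n)-o+.5)*s-.5;cv2.polylines(im,[np.round(u).astype(int)],True,col,1)
def tool():
    o=env.get_obs();R=Ro.from_quat(o['orientation']);return o['eef_pos'],R
E
python3 - <<'E'
from h import *
g=gray('pics/top0.png');gs=gray('pics/side0.png')
def lob(a,b,z,notch):
    A,B,N=[back(x,z,'top') for x in(a,b,notch)];c=(A+B)/2;d=A-B;y=np.arctan2(d[1],d[0])
    # notch on -y side
    if -np.sin(y)*(N-c)[0]+np.cos(y)*(N-c)[1]>0:y+=np.pi
    return [c[0],c[1],y],np.hypot(*d[:2])
C=lambda u,v:(205+u/5.6,160+v/5.6); D=lambda u,v:(330+u/5.6,155+v/5.6)
b,l=lob(C(137,148),C(277,172),.046,C(220,60));print('base0',b,l)
s,l=lob(C(587,190),C(675,313),.026,C(720,180));print('sh0',s,l)
F={}
for nm,p,z in(('base',b,.046),('shal',s,.026)):
    for n,gg in(('top',g),('side',gs)):
        for o in(False,True):
            r,v=fit(gg,p,z,n,outer=o);print(nm,n,o,r.round(4),round(v,1));F[nm,n,o]=r
for q in((165,268),(527,297),(182,60),(540,92)):print('roof',back(D(*q),.068,'top').round(3))
for q in((258,345),(200,300),(320,300)):print('deep',back(D(*q),.040,'top').round(3))
for nm,q,z in(('cream',(347,240),.085),('red',(284,244),.056),('bauble',(188,195),.1),('bigpot',(319,140),.1),('front',(300,263),0),('navy',(441,226),.047)):print(nm,back(q,z,'top').round(3))
np.save('F.npy',np.array([F['base','top',False],F['shal','top',True]]))
im=cv2.imread('pics/top0.png');a=cv2.resize(im[160:240,205:345],None,fx=5.6,fy=5.6,interpolation=cv2.INTER_CUBIC)
for k,z,c in(('base',.046,(0,0,255)),('shal',.026,(0,0,255))):
    for o,c in((False,(0,0,255)),(True,(0,255,0))):
        r=F[k,'top',o];draw(a,r,z,'top',0,o=(205,160),col=c);draw(a,r,z,'top',r[3],o=(205,160),col=c)
sd=cv2.imread('pics/side0.png');b2=cv2.resize(sd[185:275,290:360],None,fx=5,fy=5,interpolation=cv2.INTER_CUBIC)
for k,z in(('base',.046),('shal',.026)):
    for src,c in(('top',(0,255,0)),('side',(0,0,255))):
        r=F[k,src,k=='shal'];draw(b2,r,z,'side',0,5,(290,185),c);draw(b2,r,z,'side',r[3],5,(290,185),c)
H=np.zeros((450,784,3),np.uint8);cv2.imwrite('pics/a2.png',a);cv2.imwrite('pics/s2.png',b2)
E
```

```text
base0 [np.float64(0.6058961325526795), np.float64(0.26548033198707793), np.float64(1.3944053410106811)] 0.0925213171925751
sh0 [np.float64(0.5484328638473888), np.float64(-0.009421893346024638), np.float64(0.6072579843646893)] 0.09992333604113278
base top False [0.5995 0.2623 1.4033 0.0141] 56.5Traceback (most recent call last):
  File "<stdin>", line 15, in <module>
  File "h.py", line 38, in fit
    r=minimize(f,q0,method='Nelder-Mead',options=dict(initial_simplex=q0+np.vstack([np.zeros(4),np.diag([.008,.008,.03,.02])]),maxiter=800,xatol=1e-5,fatol=1e-3))
    res = _minimize_neldermead(fun, x0, args, callback, bounds=bounds,
                               **options)
    fxr = func(xr)
    fx = function(np.copy(x), *(wrapper_args + args))
  File "h.py", line 34, in f
    return s-(score(g,[q[0],q[1],q[2]*3],z,0,n,-1,k) if outer else 0)
              ~~~~~^^^^^^^^^^^^^^^^^^^^^^^^^^^^^^^^^
  File "h.py", line 29, in score
    h=.0025;v=sgn*(samp(g,p,z,d+h,n,k)-samp(g,p,z,d-h,n,k));return np.clip(v,-30,90).mean()
                   ~~~~^^^^^^^^^^^^^^^
  File "h.py", line 27, in samp
    u=proj(pts(p,z,inset,k),n).astype(np.float32);return cv2.remap(g,u[:,:1].copy(),u[:,1:].copy(),cv2.INTER_CUBIC)[:,0]
      ~~~~^^^^^^^^^^^^^^^^^^^^
  File "h.py", line 6, in proj
    m=vision.camera_model(n);c=np.atleast_2d(P)@m['R'].T+m['t'];s=c[:,:2]/c[:,2:]
ValueError: time passes only in moves, steps and waits
```

```bash
python3 - <<'E'
s=open('h.py').read()
s=s.replace("def proj(","_M={}\ndef cm(n):\n    if n not in _M:_M[n]=vision.camera_model(n)\n    return _M[n]\ndef proj(").replace("m=vision.camera_model(n);","m=cm(n);")
s=s.replace("np.clip(v,-30,90)","np.clip(v,-20,40)")
open('h.py','w').write(s)
E
cat > m1.py <<'E'
from h import *
g=gray('pics/top0.png');gs=gray('pics/side0.png')
b=[.603,.2635,1.40];s=[.5484,-.0094,.607]
D=lambda u,v:(330+u/5.6,155+v/5.6)
F={}
for nm,p,z in(('base',b,.046),('shal',s,.026)):
    for n,gg in(('top',g),('side',gs)):
        for o in(False,True):
            r,v=fit(gg,p,z,n,outer=o);print(nm,n,o,r.round(4),round(v,1));F[nm,n,o]=r
for q in((165,268),(527,297),(182,60),(540,92)):print('roof',back(D(*q),.068,'top').round(3))
for q in((258,345),(200,300),(320,300)):print('deep',back(D(*q),.040,'top').round(3))
for nm,q,z in(('cream',(347,240),.085),('red',(284,244),.056),('bauble',(188,195),.1),('bigpot',(319,140),.1),('front',(300,263),0),('navy',(441,226),.047)):print(nm,back(q,z,'top').round(3))
im=cv2.imread('pics/top0.png');a=cv2.resize(im[160:240,205:345],None,fx=5.6,fy=5.6,interpolation=cv2.INTER_CUBIC)
for k,z in(('base',.046),('shal',.026)):
    for o,c in((False,(0,0,255)),(True,(0,255,0))):
        r=F[k,'top',o];draw(a,r,z,'top',0,o=(205,160),col=c);draw(a,r,z,'top',r[3],o=(205,160),col=c)
sd=cv2.imread('pics/side0.png');b2=cv2.resize(sd[185:275,290:360],None,fx=5,fy=5,interpolation=cv2.INTER_CUBIC)
for k,z in(('base',.046),('shal',.026)):
    for src,c in(('top',(0,255,0)),('side',(0,0,255))):
        r=F[k,src,k=='shal'];draw(b2,r,z,'side',0,5,(290,185),c);draw(b2,r,z,'side',r[3],5,(290,185),c)
H=np.zeros((560,784,3),np.uint8);H[:448]=a;
a=cv2.resize(a,(450,257));H=np.zeros((450,800,3),np.uint8);H[:257,:450]=a;H[:,450:]=b2
cv2.imwrite('pics/fit.png',H)
E
python3 m1.py
```

```text
base top False [0.5992 0.2618 1.3972 0.0146] 33.8
base top True [0.6154 0.2717 1.463  0.0109] 43.9
base side False [0.6115 0.2652 1.3889 0.009 ] 26.5
base side True [0.6118 0.2691 1.3607 0.0092] 27.0
shal top False [ 0.5502 -0.0071  0.6706  0.0158] 40.0
shal top True [ 0.5516 -0.0063  0.6746  0.0158] 79.3
shal side False [ 0.5504 -0.014   0.6624  0.0095] 31.1
shal side True [ 0.5506 -0.0112  0.6557  0.0104] 45.5
roof [ 0.547 -0.158  0.068]
roof [ 0.528 -0.391  0.068]
roof [ 0.685 -0.173  0.068]
roof [ 0.663 -0.407  0.068]
deep [ 0.502 -0.221  0.04 ]
deep [ 0.531 -0.184  0.04 ]
deep [ 0.531 -0.262  0.04 ]
cream [ 0.413 -0.109  0.085]
red [0.403 0.111 0.056]
bauble [0.571 0.444 0.1  ]
bigpot [ 0.772 -0.015  0.1  ]
front [0.339 0.056 0.   ]
navy [ 0.465 -0.455  0.047]
```

View pics/fit.png

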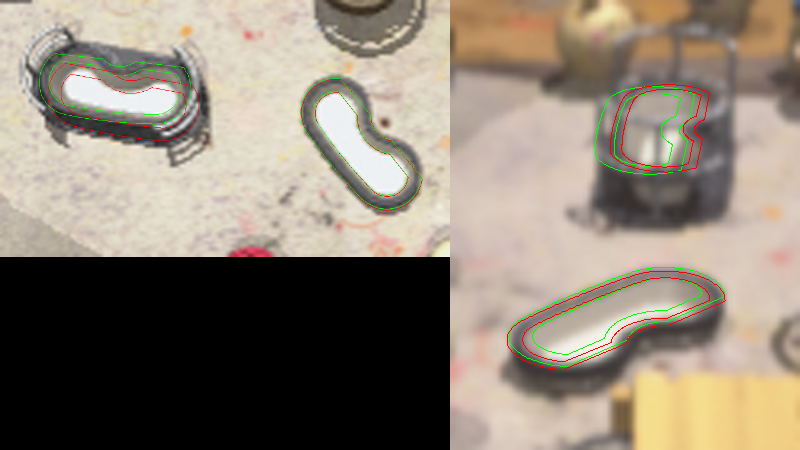

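```bash
cat >> h.py <<'E'
def to(x,y,z,yang):
    "tool-frame shift to world TCP target with y axis at yang (mod pi); also tilt correction, in order: rotate then shift"
    p,R=tool();a=R.as_matrix()[:,1];cur=np.arctan2(a[1],a[0]);d=(yang-cur+np.pi/2)%np.pi-np.pi/2
    T=Ro.from_matrix(np.c_[[np.sin(cur+d),-np.cos(cur+d),0],[np.cos(cur+d),np.sin(cur+d),0],[0,0,-1]])
    o=env.get_obs()
    print('pos',p.round(4),'yang',round(cur,3),'rotvec',(R.inv()*T).as_rotvec().round(3),'shift after',(T.inv().apply(np.array([x,y,z])-p)).round(4),'q',o['qpos'].round(2),'w',round(o['width'],2),'gf',round(o['grasp_force'],1),'F',o['wrist_force'].round(1),'t',round(o['time'],2))
E
echo '[0,0,0.149,0,0,0,0.4,0,0,0.149,0,0,0,0.4,0,0,0.149,0,0,0,0.4,0,0,0.149,0,0,0,0.4,0,0,0.149,0,0,0,0.4,0,0,0.149,0,0,0,0.4,0,0,0.149,0,0,0,0.4,0,0,0.149,0,0,0,0.4]' | python3 nudge.py 40
python3 - <<'E'
from h import *
to(.506,-.217,.15,-.08)
g=gray('pics/top0.png');gs=gray('pics/side0.png')
for d in(.008,.0095,.011):
    r,v=fit(g,[.612,.266,1.39],.046,'top',d0=d,fixd=True);print(d,r.round(4),round(v,1))
    r,v=fit(gs,[.612,.266,1.39],.046,'side',d0=d,fixd=True);print(d,r.round(4),round(v,1))
    f=lambda q:-score(g,q,.046,d,'top',1)-score(gs,q,.046,d,'side',1)
    best=min((minimize(f,[.612,.266,y],method='Nelder-Mead',options=dict(initial_simplex=np.array([.612,.266,y])+np.array([[0,0,0],[.006,0,0],[0,.006,0],[0,0,.06]]))) for y in(1.3,1.4,1.5)),key=lambda r:r.fun);print('joint',best.x.round(4),best.fun)
E
```

```text
time: 0.9
eef_pos: [0.2524, 0.5162, 0.2307]
orientation: [0.736, 0.677, -0.001, 0.0]
wrist_force: [-0.1, 0.1, -0.1]
width: 0.4
grasp_force: 0.0Traceback (most recent call last):
  File "<stdin>", line 2, in <module>
  File "h.py", line 53, in to
    T=Ro.from_matrix(np.c_[[np.sin(cur+d),-np.cos(cur+d),0],[np.cos(cur+d),np.sin(cur+d),0],[0,0,-1]])
  File "scipy/spatial/transform/_rotation.pyx", line 1143, in scipy.spatial.transform._rotation.Rotation.from_matrix
ValueError: Non-positive determinant (left-handed or null coordinate frame) in rotation matrix 0: [[-0.07991469  0.99680171  0.        ]
 [-0.99680171 -0.07991469  0.        ]
 [ 0.          0.         -1.        ]].
```

```bash
sed -i 's/\[np.sin(cur+d),-np.cos(cur+d),0\]/[-np.sin(cur+d),np.cos(cur+d),0]/' h.py
python3 - <<'E'
from h import *
to(.506,-.217,.15,-.08)
g=gray('pics/top0.png');gs=gray('pics/side0.png')
for d in(.008,.0095,.011):
    r,v=fit(g,[.612,.266,1.39],.046,'top',d0=d,fixd=True);print(d,r.round(4),round(v,1))
    r,v=fit(gs,[.612,.266,1.39],.046,'side',d0=d,fixd=True);print(d,r.round(4),round(v,1))
    f=lambda q:-score(g,q,.046,d,'top',1)-score(gs,q,.046,d,'side',1)
    best=min((minimize(f,[.612,.266,y],method='Nelder-Mead',options=dict(initial_simplex=np.array([.612,.266,y])+np.array([[0,0,0],[.006,0,0],[0,.006,0],[0,0,.06]]))) for y in(1.3,1.4,1.5)),key=lambda r:r.fun);print('joint',best.x.round(4),best.fun)
E
```

```text
pos [0.2524 0.5162 0.2307] yang -0.082 rotvec [-0.001  0.001 -0.002] shift after [-0.7106  0.3114  0.0807] q [1.01 0.38 0.08 1.27 0.   2.66] w 0.4 gf 0.0 F [-0.1  0.1 -0.1] t 0.9
0.008 [0.6143 0.2705 1.3953 0.0064] 32.7
0.008 [0.6119 0.2655 1.3837 0.0082] 26.3
joint [0.6142 0.2706 1.3916] -55.68918228149414
0.0095 [0.6144 0.2704 1.3981 0.0085] 37.7
0.0095 [0.6109 0.265  1.3876 0.0091] 26.4
joint [0.6136 0.2702 1.3912] -61.12410354614258
0.011 [0.6155 0.2712 1.4142 0.0126] 36.2
0.011 [0.6096 0.263  1.4032 0.0154] 25.8
joint [0.6136 0.271  1.3787] -53.597408294677734
```

```bash
R='no'; echo '[0,0,0,-0.0444,0.0194,0,0.4,0,0,0,-0.0444,0.0194,0,0.4,0,0,0,-0.0444,0.0194,0,0.4,0,0,0,-0.0444,0.0194,0,0.4,0,0,0,-0.0444,0.0194,0,0.4,0,0,0,-0.0444,0.0194,0,0.4,0,0,0,-0.0444,0.0194,0,0.4,0,0,0,-0.0444,0.0194,0,0.4]' | python3 nudge.py >/dev/null
echo '[0,0,0,-0.0444,0.0194,0,0.4,0,0,0,-0.0444,0.0194,0,0.4,0,0,0,-0.0444,0.0194,0,0.4,0,0,0,-0.0444,0.0194,0.02,0.4,0,0,0,-0.0444,0.0194,0.02,0.4,0,0,0,-0.0444,0.0194,0.02,0.4,0,0,0,-0.0444,0.0194,0.02,0.4,0,0,0,0,0,0,0.4]' | python3 nudge.py >/dev/null
python3 - <<'E'
from h import *
to(.506,-.217,.1,-.08)
im=vision.get_image('top');cv2.imwrite('pics/t3.png',im[:,:,::-1])
sd=vision.get_image('side');cv2.imwrite('pics/s3.png',sd[:,:,::-1])
a=cv2.resize(im[180:240,340:420],None,fx=5,fy=5,interpolation=cv2.INTER_CUBIC)
b=cv2.resize(sd[235:325,300:380],None,fx=5,fy=5,interpolation=cv2.INTER_CUBIC)
H=np.zeros((450,800,3),np.uint8);H[:300,:400]=a;H[:,400:]=b;cv2.imwrite('pics/v3.png',H[:,:,::-1])
E
```

```text
pos [ 0.4892 -0.1654  0.1518] yang -0.082 rotvec [-0.003  0.    -0.002] shift after [-0.0501  0.0209  0.0518] q [-0.45  0.3  -0.24  1.03 -0.    1.2 ] w 0.41 gf 0.0 F [-0.6  0.6  0.3] t 2.5
```

View pics/v3.png

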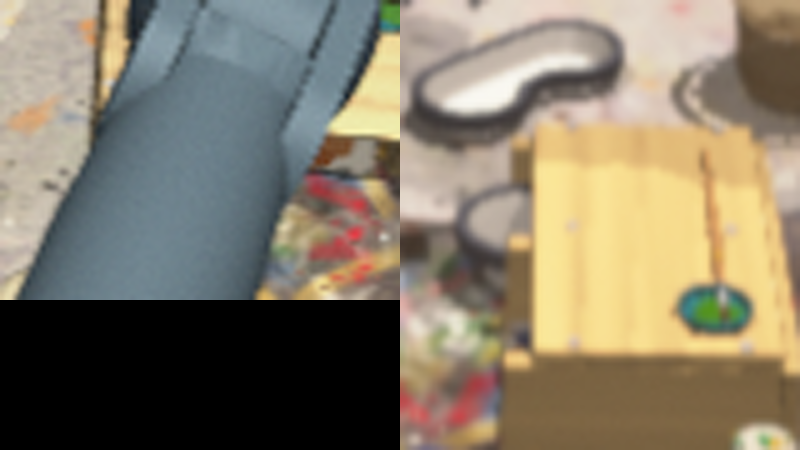

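```bash
python3 - <<'E'
from h import *
print(back((300+58/5,235+230/5),.04,'side'))
# fit deep end arc on both initial images
g=gray('pics/top0.png');gs=gray('pics/side0.png')
k=[i for i in range(240) if PO[i,0]<-.055]
yaw=-.08
for z,n,gg in((.04,'top',g),(.04,'side',gs)):
    for d in(.008,.0095):
        f=lambda q:-score(gg,[q[0],q[1],yaw],z,d,n,1,k)-(0 if n=='side' else 0)
        b=min((minimize(f,[x,y],method='Nelder-Mead',options=dict(initial_simplex=[[x,y],[x+.005,y],[x,y+.005]])) for x in(.578,.585,.592) for y in(-.230,-.222,-.214)),key=lambda r:r.fun);print(n,d,b.x.round(4),b.fun)
E
echo '[0,0,0,-0.025,0.0105,0,0.4,0,0,0,-0.025,0.0105,0.02,0.4,0,0,0,0,0,0,0.4]' | python3 nudge.py
```

```text
[ 0.49820521 -0.23544127  0.04      ]
top 0.008 [ 0.5766 -0.2219] -35.26646423339844
top 0.0095 [ 0.5816 -0.2248] -35.41690444946289
side 0.008 [ 0.5795 -0.2315] -37.041107177734375
side 0.0095 [ 0.5779 -0.2309] -37.30096435546875
time: 2.9
eef_pos: [0.5063, -0.213, 0.1339]
orientation: [0.734, 0.68, -0.0, -0.0]
wrist_force: [-1.0, 1.1, 0.4]
width: 0.401
grasp_force: 0.0
```

```bash
echo '[0,0,0,-0.0063,-0.0038,0,0.4,0,0,0,0,0,0.03,0.4,0,0,0,0,0,0.03,0.4,0,0,0,0,0,0.025,0.4,0,0,0,0,0,0.015,0.4,0,0,0,0,0,0.01,0.4,0,0,0,0,0,0,0.4]' | python3 nudge.py
python3 - <<'E'
from h import *
to(.502,-.219,.024,-.08)
E
```

```text
time: 3.6
eef_pos: [0.5014, -0.2173, 0.0249]
orientation: [0.733, 0.68, -0.0, -0.001]
wrist_force: [-0.5, -0.6, -0.3]
width: 0.406
grasp_force: 0.0
pos [ 0.5014 -0.2173  0.0249] yang -0.075 rotvec [-0.001 -0.001  0.005] shift after [-0.0016  0.0007  0.0009] q [-0.53  0.47 -0.34  0.76  0.    1.12] w 0.41 gf 0.0 F [-0.5 -0.6 -0.3] t 3.6
```

Close on the rim, then check and pull.

```bash
echo '[0,0,0,0,0,0,0,0,0,0,0,0,0,0,0,0,0,0,0,0,0,0,0,0,0,0,0,0,0,0,0,0,0,0,0,0,0,0,0,0,0,0]' | python3 nudge.py 40
echo '[0,0,0,0,-0.01,0,0,0,0,0,0,-0.015,0,0,0,0,0,0,-0.015,0,0,0,0,0,0,-0.015,0,0,0,0,0,0,0,0,0]' | python3 nudge.py
```

```text
time: 4.2
eef_pos: [0.5032, -0.2186, 0.0264]
orientation: [0.733, 0.68, 0.001, 0.001]
wrist_force: [-0.8, 2.9, 6.6]
width: 0.129
grasp_force: 39.1
time: 4.7
eef_pos: [0.4467, -0.2153, 0.0264]
orientation: [0.734, 0.679, -0.0, 0.001]
wrist_force: [-3.3, -0.8, 9.2]
width: 0.121
grasp_force: 42.4
```

```bash
echo '[0,0,0,0,-0.015,0,0,0,0,0,0,-0.015,0,0,0,0,0,0,-0.015,0,0,0,0,0,0,-0.005,0,0,0,0,0,0,0,0,0,0,0,0,0,0,0,0.4,0,0,0,0,0,0,0.4,0,0,0,0,0,0,0.4]' | python3 nudge.py
echo '[0,0,0,0,0,-0.04,0.4,0,0,0,0,0,-0.05,0.4,0,0,0,0,0,-0.04,0.4,0,0,0,0,-0.05,0,0.9,0,0,0,0,-0.05,0,0.9,0,0,0,0,0,0,0.9]' | python3 nudge.py
python3 - <<'E'
from h import *
to(.48,-.2,.1,1.49)
im=vision.get_image('top');cv2.imwrite('pics/t4.png',im[:,:,::-1])
sd=vision.get_image('side');cv2.imwrite('pics/s4.png',sd[:,:,::-1])
a=cv2.resize(im[180:260,330:410],None,fx=5,fy=5,interpolation=cv2.INTER_CUBIC)
b=cv2.resize(sd[235:325,270:350],None,fx=5,fy=5,interpolation=cv2.INTER_CUBIC)
H=np.zeros((450,800,3),np.uint8);H[:400,:400]=a;H[:,400:]=b;cv2.imwrite('pics/v4.png',H[:,:,::-1])
E
```

```text
time: 5.5
eef_pos: [0.3966, -0.2102, 0.0245]
orientation: [0.734, 0.68, -0.0, -0.001]
wrist_force: [0.4, 0.5, -0.2]
width: 0.399
grasp_force: 0.0
time: 6.1
eef_pos: [0.2911, -0.1993, 0.1532]
orientation: [0.735, 0.679, -0.001, -0.004]
wrist_force: [0.2, 0.4, -0.3]
width: 0.89
grasp_force: 0.0
pos [ 0.2911 -0.1993  0.1532] yang -0.079 rotvec [-0.002 -0.009 -1.569] shift after [-0.1884  0.0145  0.0532] q [-0.78 -0.01 -0.61  0.98 -0.    0.87] w 0.89 gf 0.0 F [ 0.2  0.4 -0.3] t 6.1
```

View pics/v4.png

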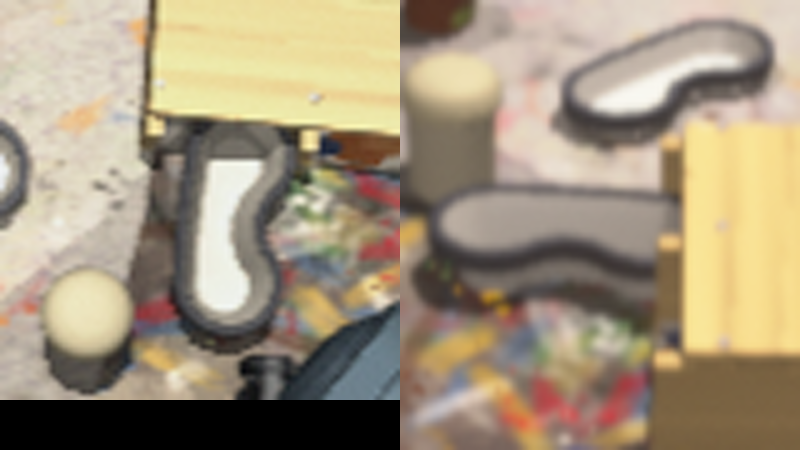

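```bash
python3 - <<'E'
from h import *
g=gray('pics/t4.png');gs=gray('pics/s4.png')
k=[i for i in range(240) if PO[i,0]<.04]
for d in(.008,.0095):
    r,v=fit(g,[.478,-.215,-.1],.04,'top',d0=d,fixd=True,k=k);print(d,'top',r[:3].round(4),v)
    r2,v=fit(gs,[.478,-.215,-.1],.04,'side',d0=d,fixd=True,k=k);print(d,'side',r2[:3].round(4),v)
p=r[:3];c,s=np.cos(p[2]),np.sin(p[2]);print('waist',p[0]-.01*s,p[1]+.01*c)
E
echo '[0,0,-0.149,0,0,0,0.9,0,0,-0.149,0,0,0,0.95,0,0,-0.149,0,0,0,1,0,0,-0.149,0,0,0,1,0,0,-0.149,0,0,0,1,0,0,-0.149,0,0,0,1,0,0,-0.149,0,0,0,1,0,0,-0.149,0,0,0,1]' | python3 nudge.py
```

```text
0.008 top [ 0.4751 -0.2229 -0.0718] 32.697776794433594
0.008 side [ 0.4758 -0.2279 -0.1559] 31.405231475830078
0.0095 top [ 0.4759 -0.2245 -0.1553] 39.054256439208984
0.0095 side [ 0.474  -0.2271 -0.131 ] 31.31749725341797
waist 0.4774343161737569 -0.21457084980203003
time: 7.0
eef_pos: [0.299, -0.2036, 0.1549]
orientation: [0.222, 0.975, -0.0, 0.0]
wrist_force: [0.0, 0.8, -0.2]
width: 1.001
grasp_force: 0.0
```

```bash
echo '[0,0,-0.149,0,0,0,1,0,0,-0.149,0,0,0,1,0,0,-0.02,0,0,0,1,0,0,0,0,0,0,1]' | python3 nudge.py
python3 - <<'E'
from h import *
to(.476,-.2145,.1,1.436)
E
```

```text
time: 7.4
eef_pos: [0.2985, -0.2033, 0.1549]
orientation: [0.069, 0.998, -0.0, 0.0]
wrist_force: [-0.3, -0.6, 0.4]
width: 1.001
grasp_force: 0.0
pos [ 0.2985 -0.2033  0.1549] yang 1.432 rotvec [ 0.     0.    -0.004] shift after [-0.1774  0.0128  0.0549] q [-0.77 -0.01 -0.6   0.98  0.   -0.64] w 1.0 gf 0.0 F [-0.3 -0.6  0.4] t 7.4
```

```bash
echo '[0,0,0,-0.0444,0.0032,0,1,0,0,0,-0.0444,0.0032,0,1,0,0,0,-0.0444,0.0032,0,1,0,0,0,-0.0444,0.0032,0.02,1,0,0,0,0,0,0.035,1,0,0,0,0,0,0,1]' | python3 nudge.py
python3 - <<'E'
from h import *
to(.476,-.2145,.02,1.436)
sd=vision.get_image('side');cv2.imwrite('pics/s5.png',sd[:,:,::-1])
E
```

```text
time: 8.0
eef_pos: [0.4737, -0.2126, 0.0956]
orientation: [0.069, 0.998, 0.002, -0.004]
wrist_force: [-1.0, 1.2, -0.4]
width: 0.999
grasp_force: 0.0
pos [ 0.4737 -0.2126  0.0956] yang 1.433 rotvec [ 0.003 -0.008 -0.003] shift after [-0.0026 -0.0016  0.0756] q [-0.54  0.36 -0.32  0.91  0.   -0.41] w 1.0 gf 0.0 F [-1.   1.2 -0.4] t 8.0
```

```bash
echo '[0,0,0,-0.002,-0.001,0.025,1,0,0,0,0,0,0.025,1,0,0,0,0,0,0.015,1,0,0,0,0,0,0.01,1,0,0,0,0,0,0,1]' | python3 nudge.py
echo '[0,0,0,0,0,0,0.7,0,0,0,0,0,0,0.7,0,0,0,0,0,0,0.5,0,0,0,0,0,0,0.3,0,0,0,0,0,0,0.3]' | python3 nudge.py 40
```

```text
time: 8.55
eef_pos: [0.4765, -0.2157, 0.025]
orientation: [0.069, 0.998, 0.0, -0.0]
wrist_force: [0.3, -0.2, 0.3]
width: 1.0
grasp_force: 0.0
time: 9.05
eef_pos: [0.4781, -0.2147, 0.0269]
orientation: [0.068, 0.998, 0.001, 0.001]
wrist_force: [-1.4, 5.8, 8.9]
width: 0.752
grasp_force: 39.2
```

```bash
echo '[0,0,0,0,0,-0.005,0.3,0,0,0,0,0,-0.004,0.3,0,0,0,0.02,-0.005,0,0.3,0,0,0,0.02,-0.005,0,0.3,0,0,0,0.008,0,0,0.3,0,0,0,0,0,0,0.3]' | python3 nudge.py
echo '[0,0,0,0,0,-0.03,0.3,0,0,0,0,0,-0.04,0.3,0,0,0,0,0,-0.04,0.3,0,0,0,0,0,-0.03,0.3,0,0,0,0,0,0,0.3]' | python3 nudge.py
python3 - <<'E'
from h import *
sd=vision.get_image('side');cv2.imwrite('pics/s6.png',sd[:,:,::-1])
b=cv2.resize(sd[150:325,220:380],None,fx=3.4,fy=3.4,interpolation=cv2.INTER_CUBIC);cv2.imwrite('pics/v6.png',b[:,:,::-1])
E
```

```text
time: 9.65
eef_pos: [0.4276, -0.2194, 0.0343]
orientation: [0.069, 0.998, -0.0, -0.0]
wrist_force: [0.2, 0.9, -1.8]
width: 0.744
grasp_force: 49.3
time: 10.15
eef_pos: [0.4325, -0.2218, 0.1792]
orientation: [0.068, 0.998, -0.003, 0.005]
wrist_force: [0.7, -1.0, -2.5]
width: 0.746
grasp_force: 50.4
```

View pics/v6.png

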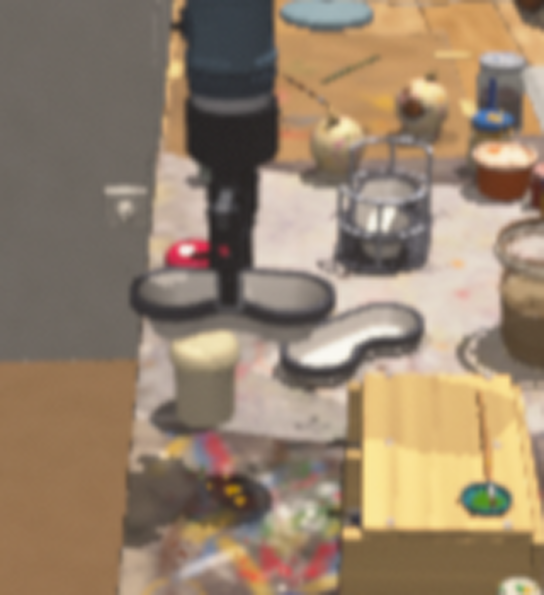

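```bash
echo '[0,0,-0.149,0,0,0,0.3,0,0,-0.149,0,0,0,0.3,0,0,-0.149,0,0,0,0.3,0,0,-0.149,0,0,0,0.3,0,0,-0.149,0,0,0,0.3,0,0,-0.149,0,0,0,0.3,0,0,-0.149,0,0,0,0.3,0,0,-0.149,0,0,0,0.3]' | python3 nudge.py >/dev/null
echo '[0,0,-0.149,0,0,0,0.3,0,0,-0.149,0,0,0,0.3,0,0,-0.04,0,0,0,0.3,0,0,0,0,0,0,0.3]' | python3 nudge.py
python3 - <<'E'
from h import *
to(.6032,.2708,.16,2.964)
E
```

```text
time: 11.4
eef_pos: [0.4278, -0.2187, 0.1722]
orientation: [-0.642, 0.767, 0.001, -0.0]
wrist_force: [-0.4, 0.2, -2.2]
width: 0.741
grasp_force: 50.4
pos [ 0.4278 -0.2187  0.1722] yang 2.964 rotvec [ 0.002  0.001 -0.   ] shift after [-0.5128 -0.0861  0.0122] q [-0.6   0.22 -0.3   1.06  0.   -2.  ] w 0.74 gf 50.4 F [-0.4  0.2 -2.2] t 11.4
```

```bash
echo '[0,0,0,-0.03,-0.005,0,0.3,0,0,0,-0.04,-0.007,0,0.3,0,0,0,-0.04,-0.007,0,0.3,0,0,0,-0.04,-0.007,0,0.3,0,0,0,-0.04,-0.007,0,0.3,0,0,0,-0.04,-0.007,0,0.3,0,0,0,-0.04,-0.007,0,0.3,0,0,0,-0.04,-0.007,0,0.3]' | python3 nudge.py >/dev/null
echo '[0,0,0,-0.04,-0.007,0,0.3,0,0,0,-0.04,-0.007,0,0.3,0,0,0,-0.04,-0.007,0,0.3,0,0,0,-0.04,-0.007,0,0.3,0,0,0,-0.03,-0.005,0,0.3,0,0,0,-0.012,-0.001,0,0.3,0,0,0,0,0,0,0.3,0,0,0,0,0,0,0.3]' | python3 nudge.py
python3 - <<'E'
from h import *
to(.6032,.2708,.13,2.964)
im=vision.get_image('top');cv2.imwrite('pics/t7.png',im[:,:,::-1])
sd=vision.get_image('side');cv2.imwrite('pics/s7.png',sd[:,:,::-1])
a=cv2.resize(im[150:230,190:290],None,fx=4,fy=4,interpolation=cv2.INTER_CUBIC)
b=cv2.resize(sd[150:240,290:370],None,fx=5,fy=5,interpolation=cv2.INTER_CUBIC)
H=np.zeros((450,800,3),np.uint8);H[:320,:400]=a;H[:,400:]=b;cv2.imwrite('pics/v7.png',H[:,:,::-1])
p,_=tool();gs=gray('pics/s7.png')
k=[i for i in range(240) if abs(PO[i,0])>.02]
for z in(p[2]+.012,p[2]+.0145):
  for d in(.008,.0095):
    r,v=fit(gs,[p[0]+.01,p[1]-.007,1.393],z,'side',d0=d,fixd=True,k=k);print(z,d,r[:3].round(4),v)
E
```

```text
time: 13.0
eef_pos: [0.6049, 0.2682, 0.1732]
orientation: [-0.641, 0.767, -0.0, -0.001]
wrist_force: [-0.7, -0.7, -1.4]
width: 0.747
grasp_force: 50.4
pos [0.6049 0.2682 0.1732] yang 2.963 rotvec [ 0.001 -0.002 -0.001] shift after [-0.0023  0.0021  0.0432] q [ 0.32  0.58  0.25  1.25 -0.   -1.07] w 0.75 gf 50.4 F [-0.7 -0.7 -1.4] t 13.0
0.18584262965880216 0.008 [0.6172 0.2521 1.4944] 25.163280487060547
0.18584262965880216 0.0095 [0.6163 0.2548 1.4854] 26.60785675048828
0.18834262965880216 0.008 [0.6165 0.2446 1.4965] 24.94576072692871
0.18834262965880216 0.0095 [0.6156 0.2475 1.4865] 26.394298553466797
```

View pics/v7.png

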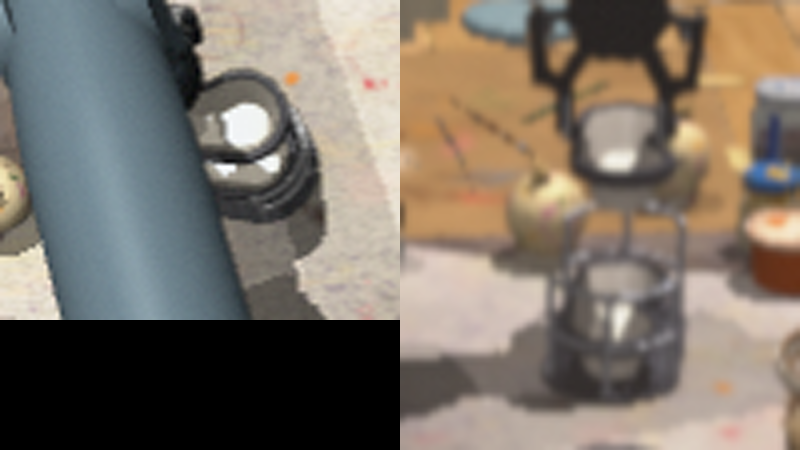

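Run:
```python
from h import *
p,_=tool();z=p[2]+.0135
def lobe(g,n,z,k,x0,y0,yaw,d):
    f=lambda q:-score(g,[q[0],q[1],yaw],z,d,n,1,k)
    b=min((minimize(f,[x0+a,y0+c],method='Nelder-Mead',options=dict(initial_simplex=[[x0+a,y0+c],[x0+a+.004,y0+c],[x0+a,y0+c+.004]])) for a in(-.006,0,.006) for c in(-.006,0,.006)),key=lambda r:r.fun)
    x,y=b.x;return np.array([x-.046*np.cos(yaw),y-.046*np.sin(yaw)]).round(4),round(-b.fun,1)
yaw=1.393;ex=p[:2]-.01*np.array([-np.sin(yaw),np.cos(yaw)])
print('expected lobe',(ex-.046*np.array([np.cos(yaw),np.sin(yaw)])).round(4),'base lobe',(np.array([.613,.269])-.046*np.array([np.cos(yaw),np.sin(yaw)])).round(4))
k=[i for i in range(240) if PO[i,0]<-.046]; 
for d in(.008,.0095):
    print('held side',lobe(gray('pics/s7.png'),'side',z,k,*ex,yaw,d))
    print('held top',lobe(gray('pics/t7.png'),'top',z,k,*ex,yaw,d))
    print('base side0',lobe(gray('pics/s6.png'),'side',.046,k,.613,.269,yaw,d))
    print('base top0',lobe(gray('pics/top0.png'),'top',.046,k,.613,.269,yaw,d))
```

```text
expected lobe [0.6067 0.2206] base lobe [0.6049 0.2237]
held side (array([0.6131, 0.2098]), np.float64(31.4))
held top (array([0.6085, 0.2192]), np.float64(39.7))
base side0 (array([0.6032, 0.2269]), np.float64(28.0))
base top0 (array([0.6072, 0.2269]), np.float64(39.4))
held side (array([0.6117, 0.2079]), np.float64(32.1))
held top (array([0.6089, 0.2177]), np.float64(39.7))
base side0 (array([0.602 , 0.2255]), np.float64(28.7))
base top0 (array([0.6058, 0.225 ]), np.float64(39.7))
```

Run:
```python
from h import *
for u,v,z in((334.7,183,.186),(334.5,205,.046)):
    m=cm('side')
    # point at given column with y=.222
    for x in (.600,.605,.610,.615): print(z,x,proj([x,.222,z],'side').round(2))
for f,rows in(('s7',range(178,188)),('s6',range(202,212))):
    g=cv2.imread(f'pics/{f}.png')[:,:,1]
    for r in rows: print(f,r,g[r,318:352])
```

```text
0.186 0.6 [[331.99 180.27]]
0.186 0.605 [[333.31 180.26]]
0.186 0.61 [[334.64 180.25]]
0.186 0.615 [[335.97 180.23]]
0.046 0.6 [[331.03 214.34]]
0.046 0.605 [[332.32 214.32]]
0.046 0.61 [[333.61 214.3 ]]
0.046 0.615 [[334.89 214.28]]
s7 178 [141 141 140 135 126 105  71  58  79 115 152 164 167 168 168 168 170 171
 162 143 112  75  59  66  75  93 139 184 202 199 194 184 175 161]
s7 179 [142 141 141 140 135 117  75  59  79 109 149 163 168 173 178 181 183 184
 173 141 107  85  74  70  77 100 141 174 184 183 176 167 161 154]
s7 180 [143 142 140 140 136 113  72  59  80 106 146 164 178 197 211 213 212 213
 201 149 106  97  92  87  79  89 120 150 157 161 159 152 147 144]
s7 181 [145 142 140 139 134 112  73  63  80  98 132 163 197 225 235 234 233 230
 215 149 106 101 103 101  86  81  96 119 126 135 141 134 129 133]
s7 182 [148 146 141 139 134 111  73  63  74  84 108 153 202 230 238 237 237 230
 193 130 100 100  99  97  86  77  79  92 104 118 123 115 113 122]
s7 183 [146 151 148 146 140 119  77  56  59  67  85 123 167 198 210 212 212 198
 149 102  91  89  86  81  74  68  70  90 102 109 109 101
[... 1353 characters left out ...]
39 139 158 173 174 175 177 177 178 175 177 177 172
 164 158 152 149 150 150 153 165 144 118 141 191 207 208 208 207]
s6 208 [198 149 133 170 147 120 132 161 165 160 166 171 177 182 179 181 185 184
 177 167 155 142 139 142 132 125 109 104 140 192 208 208 205 205]
s6 209 [196 146 136 173 147 111 117 147 151 147 154 158 162 166 162 170 175 178
 170 155 137 112  99  96  93 100  96 101 138 190 204 205 204 204]
s6 210 [194 145 134 167 138 107 119 157 165 159 158 157 151 131 138 166 175 170
 147 120 103  80  68  68  82  97  96 101 138 188 202 202 203 205]
s6 211 [188 138 121 143 117 101 122 162 172 170 170 176 174 136 157 204 217 207
 157 112  93  78  70  70  81  89  93 100 138 187 200 195 194 200]
```

```bash
echo '[0,0,0,-0.0041,0.0025,0.01,0.3,0,0,0,0,0,0.025,0.3,0,0,0,0,0,0.025,0.3,0,0,0,0,0,0.02,0.3,0,0,0,0,0,0.01,0.3,0,0,0,0,0,0,0.3,0,0,0,0,0,0,0.3]' | python3 nudge.py
echo '[0,0,0,0,0,0.005,0.3,0,0,0,0,0,0.005,0.3,0,0,0,0,0,0.005,0.3,0,0,0,0,0,0,0.3]' | python3 nudge.py
```

```text
time: 13.8
eef_pos: [0.6039, 0.2736, 0.0847]
orientation: [-0.641, 0.767, -0.0, 0.0]
wrist_force: [0.0, -0.3, -2.2]
width: 0.746
grasp_force: 50.4
time: 14.2
eef_pos: [0.603, 0.2735, 0.0681]
orientation: [-0.642, 0.767, 0.0, -0.001]
wrist_force: [-0.5, -1.2, -3.3]
width: 0.748
grasp_force: 50.4
```

```bash
echo '[0,0,0,0,0,0.004,0.3,0,0,0,0,0,0.003,0.3,0,0,0,0,0,0,0.3]' | python3 nudge.py
echo '[0,0,0,0,0,0.003,0.3,0,0,0,0,0,0.003,0.3,0,0,0,0,0,0,0.3]' | python3 nudge.py
```

```text
time: 14.5
eef_pos: [0.6032, 0.2736, 0.0614]
orientation: [-0.642, 0.767, 0.0, -0.0]
wrist_force: [-0.2, 0.3, -2.0]
width: 0.743
grasp_force: 50.4
time: 14.8
eef_pos: [0.6033, 0.2736, 0.0554]
orientation: [-0.642, 0.767, 0.0, -0.0]
wrist_force: [-0.5, -0.1, -2.4]
width: 0.746
grasp_force: 50.4
```

```bash
echo '[0,0,0,0,0,0.002,0.3,0,0,0,0,0,0.002,0.3,0,0,0,0,0,0,0.3]' | python3 nudge.py
echo '[0,0,0,0,0,0.002,0.3,0,0,0,0,0,0.002,0.3,0,0,0,0,0,0,0.3]' | python3 nudge.py
python3 -c "
from h import *
print(env.get_obs()['ft_torque'])"
```

```text
time: 15.1
eef_pos: [0.6035, 0.2739, 0.0518]
orientation: [-0.642, 0.767, 0.0, 0.0]
wrist_force: [0.2, 0.9, -2.0]
width: 0.746
grasp_force: 50.5
time: 15.4
eef_pos: [0.6035, 0.2747, 0.0484]
orientation: [-0.642, 0.767, 0.001, 0.001]
wrist_force: [-2.9, 3.8, 1.9]
width: 0.743
grasp_force: 51.2
[ 0.87599566  0.52631237 -0.18041922]
```

```bash
echo '[0,0,0,-0.0015,0.001,0,0.3,0,0,0,0,0,0,0.3]' | python3 nudge.py
echo '[0,0,0,0,0,0.002,0.3,0,0,0,0,0,0,0.3,0,0,0,0,0,0,0.3]' | python3 nudge.py
python3 -c "
from h import *
print(env.get_obs()['ft_torque'])"
```

```text
time: 15.6
eef_pos: [0.6033, 0.2751, 0.0482]
orientation: [-0.642, 0.767, -0.001, 0.0]
wrist_force: [-1.0, 0.5, 1.2]
width: 0.744
grasp_force: 50.9
time: 15.9
eef_pos: [0.6033, 0.2751, 0.0472]
orientation: [-0.641, 0.767, -0.0, 0.0]
wrist_force: [-2.3, -0.3, 8.0]
width: 0.747
grasp_force: 51.8
[ 0.13423422  0.72979007 -0.1482886 ]
```

```bash
echo '[0,0,0,0,0.0005,0.002,0.3,0,0,0,0,0,0,0.3,0,0,0,0,0,0,0.3]' | python3 nudge.py
python3 - <<'E'
from h import *
print(env.get_obs()['ft_torque'])
im=vision.get_image('side');cv2.imwrite('pics/s8.png',im[:,:,::-1])
E
```

```text
time: 16.2
eef_pos: [0.6033, 0.2752, 0.0471]
orientation: [-0.641, 0.767, -0.001, 0.001]
wrist_force: [-6.1, -1.9, 16.5]
width: 0.747
grasp_force: 52.8
[-0.17769078  1.53275636 -0.10120072]
```

```bash
echo '[0,0,0,0,0,-0.003,0.3,0,0,0,0,0,0,0.8,0,0,0,0,0,0,0.9,0,0,0,0,0,0,1,0,0,0,0,0,0,1,0,0,0,0,0,0,1]' | python3 nudge.py
echo '[0,0,0,0,0,-0.015,1,0,0,0,0,0,-0.035,1,0,0,0,0,0,-0.05,1,0,0,0,0.04,0.0,-0.03,1,0,0,0,0.05,0,0,1,0,0,0,0.05,0,0,1,0,0,0,0.05,0,0,1,0,0,0,0.05,0,0,1]' | python3 nudge.py
python3 - <<'E'
from h import *
to(.545,-.001,.15,2.236)
im=vision.get_image('top');cv2.imwrite('pics/t9.png',im[:,:,::-1])
sd=vision.get_image('side');cv2.imwrite('pics/s9.png',sd[:,:,::-1])
g=gray('pics/t9.png');gs=gray('pics/s9.png')
for z in(.046,.060,.068):
  for d in(.008,.0095):
    r,v=fit(g,[.6135,.2705,1.393],z,'top',d0=d,fixd=True);r2,v2=fit(gs,[.612,.266,1.393],z,'side',d0=d,fixd=True);print(z,d,r[:3].round(4),round(v,1),r2[:3].round(4),round(v2,1))
E
```

```text
time: 16.85
eef_pos: [0.6023, 0.2753, 0.0467]
orientation: [-0.642, 0.767, 0.0, -0.0]
wrist_force: [0.5, -0.2, -0.4]
width: 0.999
grasp_force: 0.0
time: 17.65
eef_pos: [0.5596, 0.0375, 0.1772]
orientation: [-0.642, 0.767, -0.0, 0.0]
wrist_force: [0.6, -0.6, -0.4]
width: 0.997
grasp_force: 0.0
pos [0.5596 0.0375 0.1772] yang 2.965 rotvec [-0.001  0.     0.729] shift after [ 0.0352 -0.0213  0.0272] q [-0.05  0.37 -0.07  1.13 -0.   -1.44] w 1.0 gf 0.0 F [ 0.6 -0.6 -0.4] t 17.65
0.046 0.008 [0.6175 0.2715 1.4132] 36.6 [0.6146 0.293  1.4228] 28.1
0.046 0.0095 [0.6179 0.2724 1.414 ] 38.2 [0.6135 0.2922 1.4225] 27.6
0.06 0.008 [0.6143 0.2688 1.4165] 35.3 [0.6114 0.2619 1.412 ] 28.1
0.06 0.0095 [0.6145 0.2698 1.4055] 38.6 [0.6106 0.2603 1.4239] 28.3
0.068 0.008 [0.6126 0.2672 1.4207] 34.2 [0.6098 0.2437 1.4176] 28.0
0.068 0.0095 [0.6126 0.2682 1.4039] 38.6 [0.6089 0.2422 1.4181] 28.5
```

```bash
echo '[0,0,0.149,0,0,0,1,0,0,0.149,0,0,0,1,0,0,0.149,0,0,0,1,0,0,0.149,0,0,0,1,0,0,0.133,0,0,0,1,0,0,0,0.035,-0.022,0.027,1,0,0,0,0,0,0,1,0,0,0,0,0,0,1]' | python3 nudge.py
python3 - <<'E'
from h import *
to(.5448,.0002,.010,2.238)
E
```

```text
time: 18.55
eef_pos: [0.545, 0.0005, 0.1492]
orientation: [-0.326, 0.945, 0.001, -0.001]
wrist_force: [0.4, -0.3, 0.6]
width: 0.999
grasp_force: 0.0
pos [5.450e-01 5.000e-04 1.492e-01] yang 2.234 rotvec [ 0.002 -0.001 -0.004] shift after [ 4.000e-04 -1.000e-04  1.392e-01] q [-0.12  0.36 -0.17  1.05  0.   -0.78] w 1.0 gf 0.0 F [ 0.4 -0.3  0.6] t 18.55
```

```bash
echo '[0,0,0,0,0,0.04,1,0,0,0,0,0,0.04,1,0,0,0,0,0,0.03,1,0,0,0,0,0,0.02,1,0,0,0,0,0,0.009,1,0,0,0,0,0,0,1,0,0,0,0,0,0,1]' | python3 nudge.py
echo '[0,0,0,0,0,0,0.7,0,0,0,0,0,0,0.7,0,0,0,0,0,0,0.5,0,0,0,0,0,0,0.3,0,0,0,0,0,0,0.3]' | python3 nudge.py 40
```

```text
time: 19.25
eef_pos: [0.5476, 0.0006, 0.0123]
orientation: [-0.326, 0.945, -0.0, 0.001]
wrist_force: [-0.5, 0.1, 0.5]
width: 0.998
grasp_force: 0.0
time: 19.75
eef_pos: [0.5474, 0.0008, 0.0131]
orientation: [-0.326, 0.945, -0.0, 0.002]
wrist_force: [-2.2, 2.6, 7.1]
width: 0.753
grasp_force: 39.4
```

```bash
echo '[0,0,0,0,0,-0.01,0.3,0,0,0,0,0,-0.03,0.3,0,0,0,0,0,-0.04,0.3,0,0,0,0,0,-0.04,0.3,0,0,0,0,0,-0.03,0.3,0,0,-0.149,0,0,0,0.3,0,0,-0.149,0,0,0,0.3,0,0,-0.149,0,0,0,0.3]' | python3 nudge.py
echo '[0,0,-0.149,0,0,0,0.3,0,0,-0.138,0,0,0,0.3,0,0,0,0,0,0,0.3,0,0,0,0,0,0,0.3]' | python3 nudge.py
python3 - <<'E'
from h import *
to(.603,.2745,.15,2.968)
E
```

```text
time: 20.55
eef_pos: [0.5463, 0.0001, 0.1624]
orientation: [-0.53, 0.848, -0.001, 0.001]
wrist_force: [-0.7, 0.3, -1.7]
width: 0.752
grasp_force: 41.6
time: 20.95
eef_pos: [0.5461, 0.0002, 0.1616]
orientation: [-0.642, 0.766, -0.0, 0.0]
wrist_force: [0.4, 0.7, -1.6]
width: 0.75
grasp_force: 41.6
pos [5.461e-01 2.000e-04 1.616e-01] yang 2.966 rotvec [-0.001  0.    -0.002] shift after [-0.28   -0.0087  0.0116] q [-0.12  0.35 -0.14  1.08 -0.   -1.51] w 0.75 gf 41.6 F [ 0.4  0.7 -1.6] t 20.95
```

```bash
echo '[0,0,0,-0.03,-0.001,0,0.3,0,0,0,-0.045,-0.001,0,0.3,0,0,0,-0.045,-0.001,0,0.3,0,0,0,-0.045,-0.002,0,0.3,0,0,0,-0.045,-0.002,0,0.3,0,0,0,-0.04,-0.001,0,0.3,0,0,0,-0.03,-0.001,0,0.3,0,0,0,0,0,0,0.3]' | python3 nudge.py
echo '[0,0,0,0,0,0,0.3]' | python3 nudge.py >/dev/null
python3 - <<'E'
from h import *
to(.603,.2745,.13,2.968)
im=vision.get_image('top');cv2.imwrite('pics/t10.png',im[:,:,::-1])
sd=vision.get_image('side');cv2.imwrite('pics/s10.png',sd[:,:,::-1])
p,_=tool();z=p[2]+.0135;yaw=1.397
def lobe(g,n,z,k,x0,y0,yaw,d):
    f=lambda q:-score(g,[q[0],q[1],yaw],z,d,n,1,k)
    b=min((minimize(f,[x0+a,y0+c],method='Nelder-Mead',options=dict(initial_simplex=[[x0+a,y0+c],[x0+a+.004,y0+c],[x0+a,y0+c+.004]])) for a in(-.006,0,.006) for c in(-.006,0,.006)),key=lambda r:r.fun)
    x,y=b.x;return np.array([x-.046*np.cos(yaw),y-.046*np.sin(yaw)]).round(4),round(-b.fun,1)
k=[i for i in range(240) if PO[i,0]<-.046]
for f,n in(('t','top'),('s','side')):
  for d in(.008,.0095):
    for i,zz,P in((7,.1867,(.6049,.2682)),(10,z,p[:2])):
      ex=np.array(P)+.01*np.array([np.sin(yaw),-np.cos(yaw)])
      l,v=lobe(gray(f'pics/{f}{i}.png'),n,zz,k,*ex,yaw,d);print(f,i,d,'lobe-TCP',(l-P).round(4),v)
E
```

```text
time: 21.75
eef_pos: [0.6031, 0.2787, 0.1607]
orientation: [-0.644, 0.765, 0.0, 0.001]
wrist_force: [-0.4, -0.5, -1.1]
width: 0.75
grasp_force: 41.6
pos [0.6028 0.275  0.1608] yang 2.969 rotvec [ 0.    -0.001  0.001] shift after [ 0.0004 -0.0003  0.0308] q [ 0.33  0.58  0.23  1.22 -0.   -1.07] w 0.75 gf 41.6 F [-0.8 -0.8 -1.5] t 21.85
t 7 0.008 lobe-TCP [ 0.0039 -0.0489] 39.7
t 10 0.008 lobe-TCP [ 0.0031 -0.0457] 39.9
t 7 0.0095 lobe-TCP [ 0.0041 -0.0505] 39.7
t 10 0.0095 lobe-TCP [ 0.0035 -0.0471] 39.9
s 7 0.008 lobe-TCP [ 0.0083 -0.057 ] 31.3
s 10 0.008 lobe-TCP [ 0.006  -0.0309] 29.5
s 7 0.0095 lobe-TCP [ 0.007  -0.0585] 32.1
s 10 0.0095 lobe-TCP [ 0.0043 -0.0321] 31.1
```

```bash
echo '[0,0,0,0.0028,-0.0012,0.01,0.3,0,0,0,0,0,0.025,0.3,0,0,0,0,0,0.025,0.3,0,0,0,0,0,0.015,0.3,0,0,0,0,0,0.004,0.3,0,0,0,0,0,0,0.3,0,0,0,0,0,0,0.3]' | python3 nudge.py
echo '[0,0,0,0,0,0.004,0.3,0,0,0,0,0,0.004,0.3,0,0,0,0,0,0,0.3]' | python3 nudge.py
python3 -c "
from h import *
print(env.get_obs()['ft_torque'])"
```

```text
time: 22.65
eef_pos: [0.6043, 0.2713, 0.083]
orientation: [-0.643, 0.766, -0.0, 0.001]
wrist_force: [0.3, -0.0, -0.4]
width: 0.754
grasp_force: 41.6
time: 22.95
eef_pos: [0.6035, 0.2716, 0.0737]
orientation: [-0.644, 0.765, 0.0, -0.0]
wrist_force: [-0.0, -0.5, -1.8]
width: 0.747
grasp_force: 41.6
[-0.02590152  0.04558876  0.00138188]
```

```bash
echo '[0,0,0,0,0,0.003,0.3,0,0,0,0,0,0.003,0.3,0,0,0,0,0,0,0.3]' | python3 nudge.py
echo '[0,0,0,0,0,0.002,0.3,0,0,0,0,0,0.001,0.3,0,0,0,0,0,0,0.3]' | python3 nudge.py
python3 -c "
from h import *
print(env.get_obs()['ft_torque'])"
```

```text
time: 23.25
eef_pos: [0.6033, 0.2716, 0.0674]
orientation: [-0.644, 0.765, 0.0, -0.0]
wrist_force: [-0.2, -0.1, -1.9]
width: 0.748
grasp_force: 41.6
time: 23.55
eef_pos: [0.6037, 0.2717, 0.0649]
orientation: [-0.644, 0.765, 0.0, -0.0]
wrist_force: [0.5, 0.6, -0.8]
width: 0.751
grasp_force: 41.6
[0.0646122  0.00326288 0.01834615]
```

```bash
echo '[0,0,0,0,0,0.002,0.3,0,0,0,0,0,0,0.3,0,0,0,0,0,0,0.3]' | python3 nudge.py
echo '[0,0,0,0,0,0.002,0.3,0,0,0,0,0,0,0.3,0,0,0,0,0,0,0.3]' | python3 nudge.py
python3 -c "
from h import *
print(env.get_obs()['ft_torque'])"
```

```text
time: 23.85
eef_pos: [0.6037, 0.272, 0.0632]
orientation: [-0.644, 0.765, 0.0, 0.0]
wrist_force: [-0.2, 1.6, -0.4]
width: 0.746
grasp_force: 41.8
time: 24.15
eef_pos: [0.6037, 0.2723, 0.0613]
orientation: [-0.644, 0.765, 0.0, 0.001]
wrist_force: [-1.4, 3.1, 2.7]
width: 0.749
grasp_force: 42.5
[ 0.6778078   0.25616351 -0.06264197]
```

Slight lateral push (+y, −x) as before; ease that way and continue.

```bash
echo '[0,0,0,-0.0013,0.0005,0,0.3,0,0,0,0,0,0.002,0.3,0,0,0,0,0,0,0.3,0,0,0,0,0,0,0.3]' | python3 nudge.py
echo '[0,0,0,0,0,0.002,0.3,0,0,0,0,0,0,0.3,0,0,0,0,0,0,0.3]' | python3 nudge.py
python3 -c "
from h import *
print(env.get_obs()['ft_torque'])"
```

```text
time: 24.55
eef_pos: [0.6038, 0.2726, 0.0611]
orientation: [-0.643, 0.766, -0.001, 0.0]
wrist_force: [-4.7, -0.4, 13.5]
width: 0.753
grasp_force: 44.0
time: 24.85
eef_pos: [0.6038, 0.2728, 0.061]
orientation: [-0.644, 0.765, -0.001, 0.001]
wrist_force: [-8.6, -1.9, 22.8]
width: 0.75
grasp_force: 45.9
[-0.34136829  1.88724654  0.40000743]
```

```bash
echo '[0,0,0,0,0,-0.004,0.3,0,0,0,0,0,0,0.8,0,0,0,0,0,0,0.9,0,0,0,0,0,0,1,0,0,0,0,0,0,1,0,0,0,0,0,0,1]' | python3 nudge.py
echo '[0,0,0,0,0,-0.015,1,0,0,0,0,0,-0.035,1,0,0,0,0,0,-0.05,1,0,0,0,0.04,0.02,-0.02,1,0,0,0,0.05,0.03,0,1,0,0,0,0.05,0.03,0,1,0,0,0,0.05,0.02,0,1,0,0,0,0.05,0,0,1]' | python3 nudge.py
python3 - <<'E'
from h import *
im=vision.get_image('top');cv2.imwrite('pics/t11.png',im[:,:,::-1])
sd=vision.get_image('side');cv2.imwrite('pics/s11.png',sd[:,:,::-1])
g=gray('pics/t11.png');gs=gray('pics/s11.png')
for z in(.074,):
  for d in(.008,.0095):
    r,v=fit(g,[.6135,.2705,1.393],z,'top',d0=d,fixd=True);r2,v2=fit(gs,[.612,.266,1.393],z,'side',d0=d,fixd=True);print(z,d,r[:3].round(4),round(v,1),r2[:3].round(4),round(v2,1))
a=cv2.resize(im[160:220,205:275],None,fx=5.7,fy=5.7,interpolation=cv2.INTER_CUBIC)
b=cv2.resize(sd[180:235,305:360],None,fx=7.2,fy=7.2,interpolation=cv2.INTER_CUBIC)
H=np.zeros((400,800,3),np.uint8);H[:342,:399]=a;H[:396,400:796]=b;cv2.imwrite('pics/v11.png',H[:,:,::-1])
E
```

```text
time: 25.45
eef_pos: [0.6033, 0.2728, 0.0605]
orientation: [-0.643, 0.765, 0.0, -0.0]
wrist_force: [-0.5, 0.3, -0.1]
width: 0.993
grasp_force: 0.0
time: 26.25
eef_pos: [0.4735, 0.069, 0.181]
orientation: [-0.644, 0.765, 0.0, -0.0]
wrist_force: [0.6, -0.0, -0.1]
width: 0.995
grasp_force: 0.0
0.074 0.008 [0.6146 0.2677 1.4065] 34.5 [0.6112 0.2581 1.4458] 30.7
0.074 0.0095 [0.6146 0.2686 1.3904] 38.7 [0.6096 0.2581 1.4439] 31.4
```

View pics/v11.png

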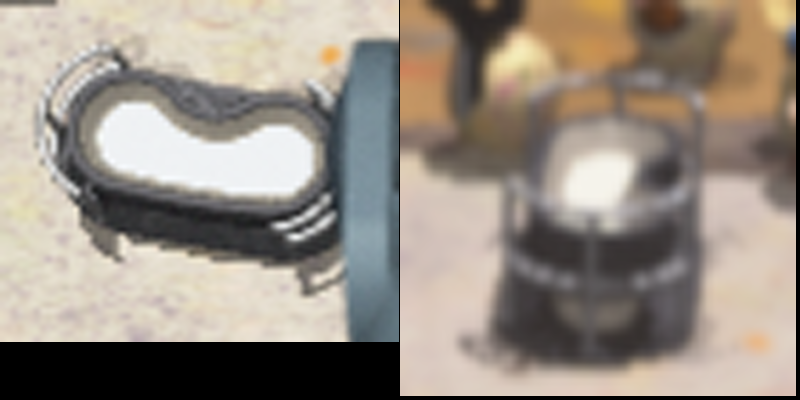

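The rims now form one continuous, level dark stack inside the hoops. In the left panel the rim runs from about (75,150) to (330,170), and its outline matches the base dish. The arm is clear of everything.

```bash
python3 -c "
from rig import env, vision
print(env.sign_off())"
```

```text
the job is handed in; nothing more can be done
None
```

The deep dish is nested in the base dish and the shallow dish on top of it; both met a firm stop at the expected seated height, the final pictures show the rims level, and I handed the job in at about 26 s (no verdict came back).

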